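# Slide the spacer plate under the bridged mould plate

## Task

Push the blue spacer plate flat along the bench into the low channel under the steel bridge, entering at the open end opposite the brass stop bar, until it is fully home against the bar. Only push it: do not lift or tip it, and leave the spray can, the orange-brown stone and the upright bolt where they stand. Finish clear of everything.

Things in the scene. Friction and masses are not known exactly. Their poses are not given: they have to be found in the camera images.
- spacer: loose blue flat plate, 90 mm wide (its x) by 130 mm long (its y) by 10 mm thick, about 0.3 kg, lying flat on the bench (z = 0); its four marked holes are look only. Too wide for a gripper. Origin at the centre of its underside, z up. Either end may go in first.
- bridge: fixed steel bridge: mould plate 184 (its x) by 80 (its y) by 28 mm, underside 15 mm and top 43 mm above the bench, on two parallels that leave a channel 100 mm wide (x -50 to 50) along its y. Parallels 42 mm wide, from y = 40 (the open mouth) to -74 mm. The spacer goes in along -y; home, its origin is at y = 13 mm. Origin on the bench under the mould plate's centre, z up.
- stop (a point): middle of the face that the spacer meets on the brass stop bar (13 mm high, fixed across the channel's closed end), 5 mm above the bench, at y = -52 mm of the bridge: in sight from above, 12 mm past the mould plate
- mouth (a point): middle of the channel's open mouth, 7.5 mm above the bench, at y = 40 mm of the bridge, flush with mould plate and parallels; with the spacer home 38 mm of it still stick out here
- can: loose white spray can with a red band, 54 mm across, 190 mm tall, standing past the stop-bar end; origin at the centre of its underside; leave alone
- stone: loose orange-brown oil stone, 28 x 85 x 28 mm (x, y, z), lying beside the bridge on the side away from the robot; origin at the centre of its underside; leave alone
- bolt: loose socket-head bolt standing on its head (28 mm across, 20 mm high; shank 16 mm, 65 mm tall in all), beside the bridge on the robot's side; origin at the centre of its underside; leave alone
Things that resemble listed ones, but are neither listed nor needed, are in the scene too. Of the things that look like the spacer, take the one that is farthest to the robot's left at the start.

How it is judged:
At the end, for the whole second after the job is handed in: The spacer lies flat and at rest in the channel under the bridge, home against the stop bar within 5 mm; can, stone and bolt stand within 15 mm of where they were, upright (y of spacer in the frame of bridge below 0.018 m and x of spacer in the frame of bridge between -0.008 and 0.008 m and angle between the y axis of spacer and the y axis of bridge, either way round below 0.1 rad and angle between spacer's own z axis and vertical below 0.03 rad and height (world z) of spacer below 0.003 m and linear speed of spacer below 0.01 m/s and distance of each of can, stone, bolt from where it was at the start of the episode below 0.015 m and angle between each of can, bolt's own z axis and vertical below 0.2 rad); the robot touches nothing.
It fails at once if the spacer is lifted off the bench (over 6 mm) (height (world z) of spacer above 0.006 m).
It fails at once if the spacer is tipped (over 0.08 rad) (angle between spacer's own z axis and vertical above 0.08 rad).
It fails at once if the can, stone or bolt is shifted (over 15 mm) or knocked over (distance of any of can, stone, bolt from where it was at the start of the episode above 0.015 m or angle between any of can, bolt's own z axis and vertical above 0.2 rad).
It also fails if it takes over 72 s, if anything falls off the work surface, if the arm or the gripper's body presses on something with over 40 N, if the wrist force passes 120 N, or if a joint passes its speed limit or range.

## Robot

A 7-joint arm with a two-finger parallel gripper is mounted at the origin on the work surface. World frame = base frame: x ahead of the robot, y to its left, z up, the work surface at z = 0. Lengths are in m, angles in rad, forces in N, time in s.
With the tool pointing down it reaches from about 0.4 to 0.875 m from the base axis. Payload 19.3 kg.
Tool frame: the origin (TCP) lies midway between the tips of the shut fingers; the grasp point (between the pads) lies 19 mm behind it; x points along the fingers, y is the direction in which the jaws open and shut, and the axes are right-handed (so a half turn about x gives the same grasp; the last joint's range is limited). The gripper opens to 85 mm and grips with 20 to 120 N. Pads are 22 mm wide; open, the fingers measure 114 mm over their backs; the gripper's body (76 mm by 85 mm) begins 54 mm behind the grasp point. The pads swing forward as they close: fully open they stand 13 mm farther back than shut.
Start: joints at [-1.336, 0.521, -0.036, 1.599, 0.021, 1.021, -0.113], TCP at [0.188, 0.596, 0.207] pointing down, gripper open.
Joint ranges: [-2.91, 2.91], [-0.3, 2.13], [-1.5, 1.42], [0.17, 2.43], [-1.26, 4.41], [0.16, 1.93], [-2.52, 2.52]. Speed limits (rad/s): [1.89, 1.89, 2.39, 2.39, 3.01, 3.01, 3.01].

## Interface

Orientations are given as [roll, pitch, yaw] about the fixed x, y, z axes, in that order (R = Rz(yaw) Ry(pitch) Rx(roll)).
In Python, from workcell import telemetry, vision, workorder gives the robot as it stands. The module is installed in compiled form; this text tells all that it offers.
- The arm moves only by the tool play_rows, never from a script. Its argument "deltas" is a list of rows, each a list of 7 numbers: the shift along the world's x, y, z in mm, then the turn, a rotation vector about the world's x, y, z in degrees, then the finger opening in mm, from 0 to 85.4. In form: [[x, y, z, wx, wy, wz, jaw], ...]. A call has 1 to 8 rows; each row shifts and turns the commanded pose from where the row before left it; what a row does not reach is not made up. A row lasts 1/8 s, in which the tool goes at most 62.5 mm and 10.7 degrees, less where a joint would pass 70% of its speed; a pose out of reach is approached as far as the arm can. A call with a gripper value outside its range is refused whole. The fingers move at their own pace and stop on an object; "grip_force" is the grip in N (left out, the last holds). Time passes only in rows, so rows that do not move let the fingers close. It gives the time, the measured TCP pose, the force and the opening at its end, in the units of the state.
- telemetry.observe(): the state, without advancing time (a new reading comes with each control period).
- vision.grab_frame(name): name is "scene" or "side" or "wrist"; returns the picture (400x640x3 uint8, red, green, blue); there is no depth.
- vision.camera_info(name): a dict with "mtx" (3x3 intrinsics, pixels), "rvec" (rotation vector, rad) and "tvec" (3), from world to camera coordinates, as OpenCV has them. Camera axes: x right, y down, z forward; pixel columns grow to the right and rows downward; lengths in m; the calibration is good to about 2 mm. A picture is of the moment at which its call begins: read the wrist's pose just before it. camera_info takes no time and is no camera call; for the wrist camera it gives the pose at the moment of the call.
- workorder.job_done(): hands the job in, once; it reports no verdict.
The state is a dict: "clock": time; "qpos": joint angles; "qd": joint speeds; "joint_efforts": joint torques, N m; "position": TCP position; "tool_rot": TCP orientation; "force": force on the tool from outside, world axes, zero at the start; "moment": the same for the moment, N m; "grip_width": finger opening in m.
Only numpy, scipy, OpenCV 4.12 (cv2) and the standard library are available. Lean on these libraries where they do the work, as an engineer would, in place of code of your own. Each camera call takes 0.05 s, during which the arm holds its last target. There are 200 camera calls.

## Working session

There is one attempt and no reset: what is moved stays moved. The work goes in short steps, Python scripts to look and compute and a tool call to move; the robot and the scene stay as the last step left them, time stands still between calls to the robot, and variables do not carry over. Pictures are saved under pics/ and viewed, about 8 in all and at most 12, crops included, and the job is handed in when it is done.

Besides the shell and the picture viewer there is one more tool, called after "Emit:" as name([rows], argument=value, ...), one row to a line, values as JSON. play_rows: Moves the arm, as the interface text tells. Its arguments: {"type":"object","properties":{"deltas":{"type":"array","items":{"type":"array","items":{"type":"number"}}},"grip_force":{"type":"number"}},"required":["deltas"]}

```bash
mkdir -p pics
python3 - <<'E'
from workcell import telemetry, vision
import cv2
print(telemetry.observe())
for n in("scene","side"):
    f=vision.grab_frame(n); cv2.imwrite(f"pics/{n}0.png",f[:,:,::-1]); print(n,vision.camera_info(n))
E
```

```text
{'clock': 0.0, 'qpos': array([-1.33621729,  0.52203154, -0.03633003,  1.59998181,  0.02120456,
        1.02109557, -0.1127787 ]), 'qd': array([ 0.00078729, -0.00269864, -0.00086997, -0.0008374 , -0.00078004,
       -0.00034827,  0.00010923]), 'joint_efforts': array([-6.65074767e-04, -9.27100825e+01,  1.97973937e+00, -3.69902265e+01,
        1.77985296e-02,  8.53997713e-03,  3.56075805e-05]), 'position': array([0.18748139, 0.59584718, 0.20672417]), 'tool_rot': array([-1.49769903,  1.5696652 , -1.80246255]), 'force': array([-0.39838685, -0.06724957, -0.40481142]), 'moment': array([0.00247115, 0.04403819, 0.02925548]), 'grip_width': 0.08550694250606303}
scene {'mtx': array([[477.32147554,   0.        , 317.58264434],
       [  0.        , 477.32147554, 204.96076017],
       [  0.        ,   0.        ,   1.        ]]), 'rvec': array([ 0.80146902,  2.41223084, -1.27741485]), 'tvec': array([ 0.47653621, -0.08331153,  1.3269067 ])}
side {'mtx': array([[460.62379302,   0.        , 314.76634118],
       [  0.        , 460.62379302, 198.60025243],
       [  0.        ,   0.        ,   1.        ]]), 'rvec': array([ 2.22825697, -0.47871359,  0.2118236 ]), 'tvec': array([-0.50262904,  0.10059796,  1.1227297 ])}
```

View pics/scene0.png

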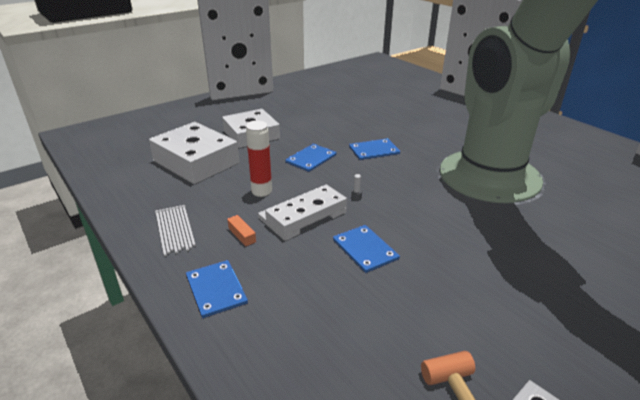

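View pics/side0.png

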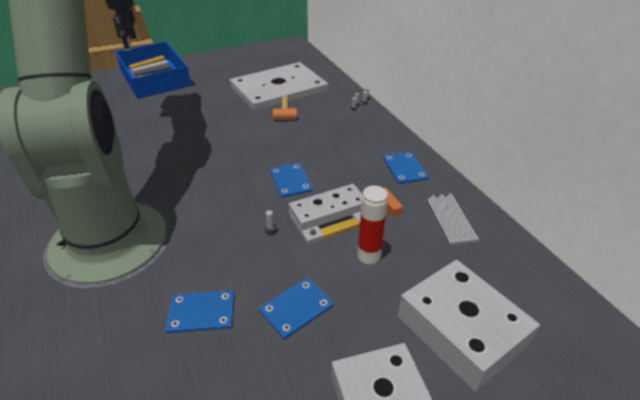

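Scene view: bridge near (305,210), stone (241,230), can (260,165), bolt (357,185), and four blue plates at (311,157), (374,148), (366,247) and (216,287). I'll localise them all.

```bash
cat > h.py <<'E'
import numpy as np, cv2
from workcell import telemetry, vision
def cam(n):
    c=vision.camera_info(n); return c["mtx"],cv2.Rodrigues(c["rvec"])[0],np.array(c["tvec"])
def ray(n,uv,z):
    K,R,t=cam(n); d=R.T@np.linalg.inv(K)@np.array([uv[0],uv[1],1.]); o=-R.T@t
    return o+d*(z-o[2])/d[2]
def proj(n,P):
    K,R,t=cam(n); q=(K@(R@np.atleast_2d(P).T+t[:,None])); return (q[:2]/q[2]).T
def blues(n,img,z=.01):
    hsv=cv2.cvtColor(img,cv2.COLOR_RGB2HSV); m=cv2.inRange(hsv,(100,120,60),(125,255,255))
    m=cv2.morphologyEx(m,cv2.MORPH_CLOSE,np.ones((9,9)))
    for c in cv2.findContours(m,0,1)[0]:
        if 200<cv2.contourArea(c)<5000:
            P=np.array([ray(n,p[0],z)[:2] for p in c],np.float32)
            r=cv2.minAreaRect(P*1000); print(n,c.mean((0,1)).round(),np.round(r[0],1),np.round(r[1],1),round(r[2],1))
E
python3 - <<'E'
from h import *
for n in("scene","side"):
    im=cv2.imread(f"pics/{n}0.png")[:,:,::-1].copy(); blues(n,im)
    K,R,t=cam(n);print("campos",-R.T@t)
s=cv2.imread("pics/scene0.png")[120:270,210:410]; d=cv2.imread("pics/side0.png")[150:300,240:440]
cv2.imwrite("pics/c1.png",cv2.resize(s,None,fx=4,fy=4,interpolation=2));cv2.imwrite("pics/c2.png",cv2.resize(d,None,fx=4,fy=4,interpolation=2))
E
```

```text
scene [216. 288.] [814.  -44.6] [137.8  91.2] 79.1
scene [366. 248.] [493.7  38.9] [137.2  94.1] 83.2
scene [310. 157.] [ 344.5 -369.2] [139.9  97.4] 15.0
scene [374. 149.] [ 161.1 -297.1] [101.4 133.7] 71.0
campos [1.06711925 0.63127251 0.67635825]
side [200. 311.] [ 156.5 -306.2] [ 95.8 131.5] 70.7
side [295. 307.] [ 340.1 -377.5] [132.6  94.4] 14.9
side [290. 179.] [489.1  30. ] [139.4  92.5] 83.1
side [405. 167.] [810.  -54.4] [138.9  95. ] 79.0
side [153.  69.] [260.3 955.3] [247.1 490.7] 5.5
campos [ 0.14146665 -0.93282634  0.79567586]
```

View pics/c1.png

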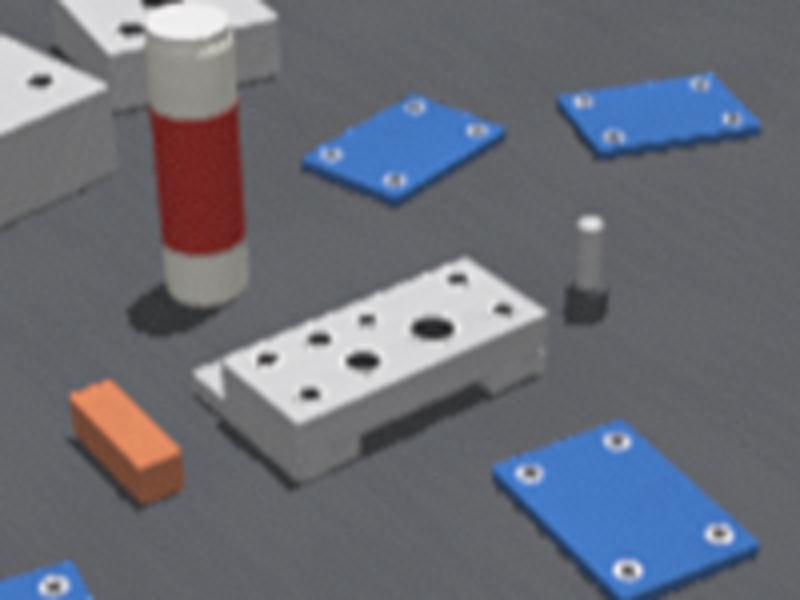

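View pics/c2.png

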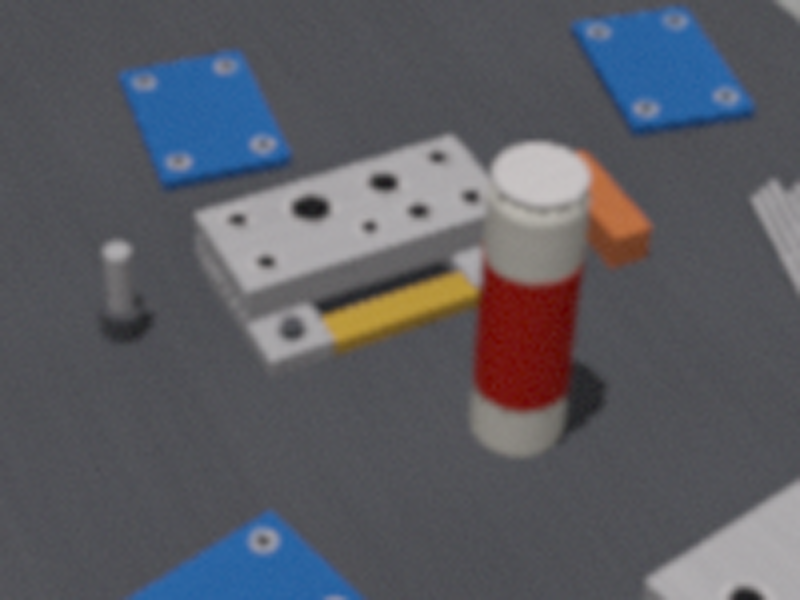

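The crops show the bridge mouth facing +y. In the side view the brass bar is on the −y side, behind the can. The target plate is the one at about (0.491, 0.034). Next I'll fit the bridge pose.

Run:
```python
from h import *
from scipy.optimize import least_squares
A=lambda p,o:(np.array(p)+.5)/4-.5+np.array(o)
# local corners
L={'a':[-.092,.04,.043],'b':[.092,.04,.043],'c':[.092,-.04,.043],'d':[-.092,-.04,.043]}
# a = +y robot-side; b=+y far ; c=-y far ; d=-y robot-side (local x ~ world x)
obs={'scene':{'b':A((297,421),(210,120)),'a':A((547,313),(210,120)),'d':A((465,258),(210,120)),'c':A((225,355),(210,120))},
'side':{'a':A((195,213),(240,150)),'b':A((453,135),(240,150)),'d':A((247,293),(240,150))}}
for n in obs:
  for k in obs[n]: print(n,k,(ray(n,obs[n][k],.043)*1000).round(1))
def res(p,ns):
  c,s=np.cos(p[2]),np.sin(p[2]);R=np.array([[c,-s,0],[s,c,0],[0,0,1]])
  return np.concatenate([proj(n,R@np.array(L[k])+[p[0],p[1],0])[0]-obs[n][k] for n in ns for k in obs[n]])
for ns in(['scene'],['side'],['scene','side']):
  r=least_squares(res,[.5,-.1,0],args=(ns,));print(ns,r.x,np.degrees(r.x[2]),np.abs(r.fun).max())
o1=(210,120);o2=(240,150)
print("bolt top",ray('scene',A((590,223),o1),.065),ray('side',A((117,248),o2),.065))
print("can base near",ray('scene',A((205,303),o1),0),ray('side',A((515,452),o2),0), "top", ray('scene',A((190,22),o1),.19),ray('side',A((540,172),o2),.19))
print("stone top corners",[ray('scene',A(p,o1),.028)[:2].round(3) for p in((110,380),(70,395),(135,472),(182,452))])
# spacer top corners
for p in((497,468),(620,421),(757,547),(627,597)):print('sc',ray('scene',A(p,o1),.01).round(4))
for p in((122,72),(240,52),(290,157),(166,183)):print('si',ray('side',A(p,o2),.01).round(4))
```

```text
scene b [615.9 -97.2  43. ]
scene a [434.7 -98.3  43. ]
scene d [ 435.8 -178.    43. ]
scene c [ 613.9 -176.4   43. ]
side a [ 433.1 -100.9   43. ]
side b [617.1 -98.1  43. ]
side d [ 434.4 -182.2   43. ]
['scene'] [ 0.52463849 -0.137817    0.01433775] 0.8214925947339875 1.2093972848506382
['side'] [ 0.52579779 -0.13988346  0.01883611] 1.0792296582695702 0.17926270101335717
['scene', 'side'] [ 0.52509828 -0.13858787  0.01754662] 1.0053471322838803 1.5299819323980728
bolt top [ 0.36941008 -0.13607592  0.065     ] [ 0.37047281 -0.13573502  0.065     ]
can base near [ 0.56224527 -0.28987396  0.        ] [ 0.53970588 -0.32662853  0.        ] top [ 0.5501516  -0.30301161  0.19      ] [ 0.55073319 -0.30734821  0.19      ]
stone top corners [array([ 0.671, -0.214]), array([ 0.697, -0.214]), array([ 0.702, -0.128]), array([ 0.673, -0.129])]
sc [ 0.5263 -0.0302  0.01  ]
sc [ 0.4409 -0.0221  0.01  ]
sc [0.4573 0.1071 0.01  ]
sc [0.5397 0.0953 0.01  ]
si [0.4554 0.1029 0.01  ]
si [0.5422 0.0902 0.01  ]
si [ 0.5262 -0.0368  0.01  ]
si [ 0.4396 -0.0277  0.01  ]
```

Run:
```python
from h import *
from scipy.spatial.transform import Rotation as Ro
s=telemetry.observe();R=Ro.from_euler('xyz',s['tool_rot']).as_matrix();print(R.round(3));print(s['clock'])
f=vision.grab_frame("wrist");cv2.imwrite("pics/w0.png",f[:,:,::-1])
print(-cam('wrist')[1].T@cam('wrist')[2]-s['position'])
```

```text
[[-0.     0.3    0.954]
 [-0.001  0.954 -0.3  ]
 [-1.    -0.001  0.   ]]
0.1
[-0.0769614   0.02323222  0.16640271]
```

Emit:
play_rows([
  [27,-37,-4,0,0,1.2,50],
  [27,-37,-4,0,0,1.2,50],
  [27,-37,-4,0,0,1.2,50],
  [27,-37,-4,0,0,1.2,50],
  [27,-37,-4,0,0,1.2,50],
  [27,-37,-4,0,0,1.2,50],
  [27,-37,-4,0,0,1.2,50],
  [27,-37,-4,0,0,1.2,50],
])

```text
clock: 1.15
position: [0.4043, 0.2989, 0.1752]
tool_rot: [-0.949, 1.571, -1.085]
force: [0.0, 0.4, -0.1]
grip_width: 0.0498
```

Emit:
play_rows([
  [1,-33,-4,0,0,1.1,50],
  [1,-33,-4,0,0,1.1,50],
  [1,-33,-4,0,0,1.1,50],
  [1,-33,-4,0,0,1.1,50],
  [1,-33,-4,0,0,1.1,50],
  [1,-33,-4,0,0,1.1,50],
  [1,-33,-4,0,0,1.1,50],
  [1,-33,-4,0,0,1.1,50],
])

```text
clock: 2.15
position: [0.4115, 0.0351, 0.1432]
tool_rot: [-0.127, 1.571, -0.11]
force: [-0.1, -0.2, -0.4]
grip_width: 0.0501
```

```bash
cat > st.py <<'E'
from h import *
from scipy.spatial.transform import Rotation as Ro
s=telemetry.observe();R=Ro.from_euler('xyz',s['tool_rot']).as_matrix()
print(s['clock'],(s['position']*1000).round(1),'jaw yaw',np.degrees(np.arctan2(R[1,1],R[0,1])).round(2),'xaxis',R[:,0].round(3),'q',s['qpos'].round(2),'F',s['force'].round(1),s['grip_width'])
E
python3 st.py
```

```text
2.15 [411.5  35.1 143.2] jaw yaw 90.98 xaxis [ 0. -0. -1.] q [-0.26  0.29  0.03  2.19 -0.02  0.66  1.38] F [-0.1 -0.2 -0.4] 0.05013534326459913
```

Emit:
play_rows([
  [0,0,-30,0,0,0,50],
  [0,0,-40,0,0,0,50],
  [0,0,-40,0,0,0,50],
  [0,0,-20,0,0,0,50],
  [0,0,-5,0,0,0,50],
  [0,0,0,0,0,0,50],
])

```text
clock: 2.9
position: [0.4117, 0.0362, 0.0086]
tool_rot: [-0.666, 1.571, -0.649]
force: [-0.2, -0.8, 0.4]
grip_width: 0.0499
```

```bash
python3 st.py
python3 - <<'E'
from h import *
a=vision.grab_frame("scene");b=vision.grab_frame("side")
d=np.hstack([cv2.resize(a[140:300,270:430],None,fx=2.5,fy=2.5),cv2.resize(b[120:280,220:380],None,fx=2.5,fy=2.5)])
cv2.imwrite("pics/d1.png",d[:,:,::-1]);cv2.imwrite("pics/s1.png",a[:,:,::-1]);blues("scene",a);blues("side",b)
E
```

```text
2.9 [411.7  36.2   8.6] jaw yaw 90.93 xaxis [ 0. -0. -1.] q [-0.24  0.58  0.01  2.28 -0.02  0.29  1.38] F [-0.2 -0.8  0.4] 0.049931869565468724
scene [216. 288.] [814.  -44.6] [137.8  91.2] 79.1
scene [365. 248.] [494.3  39.1] [137.8  94.8] 83.2
scene [310. 157.] [ 344.2 -369.1] [139.2  97.7] 14.3
scene [366. 149.] [ 178.1 -303.1] [101.4  96.5] 70.1
side [200. 311.] [ 156.4 -306.1] [ 95.6 131.8] 70.6
side [295. 307.] [ 340.  -377.4] [132.6  94.1] 14.9
side [291. 180.] [488.9  30. ] [139.7  93.6] 83.4
side [405. 167.] [810. -54.] [139.6  94.4] 79.6
side [155.  70.] [260.3 955.2] [247.1 490.5] 5.5
```

View pics/d1.png

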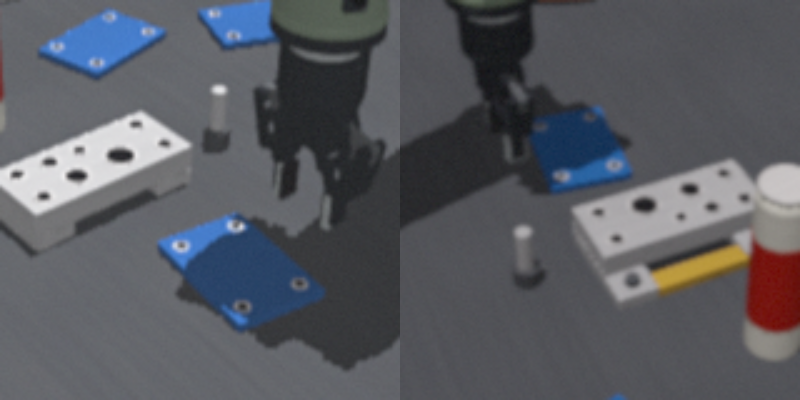

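The crop shows both fingers beside the plate on the robot's side, at scene crop (285,190) and (328,225), not touching it. I'll go down slowly until they touch the bench.

Emit:
play_rows([
  [0,0,-1.5,0,0,0,50],
  [0,0,-1.5,0,0,0,50],
  [0,0,0,0,0,0,50],
])

```text
clock: 3.38
position: [0.4116, 0.0362, 0.0053]
tool_rot: [-0.108, 1.571, -0.091]
force: [0.3, 1.0, -1.2]
grip_width: 0.0498
```

Emit:
play_rows([
  [0,0,-1,0,0,0,50],
  [0,0,-1,0,0,0,50],
  [0,0,0,0,0,0,50],
])

```text
clock: 3.75
position: [0.4115, 0.0362, 0.0032]
tool_rot: [-2.898, 1.571, -2.882]
force: [0.6, 1.3, -0.8]
grip_width: 0.0504
```

Emit:
play_rows([
  [0,0,-1,0,0,0,50],
  [0,0,-1,0,0,0,50],
  [0,0,0,0,0,0,50],
])

```text
clock: 4.12
position: [0.4115, 0.0362, 0.0012]
tool_rot: [-2.855, 1.571, -2.838]
force: [-0.2, 0.2, -0.5]
grip_width: 0.0502
```

Emit:
play_rows([
  [0,0,-1,0,0,0,50],
  [0,0,-1,0,0,0,50],
  [0,0,0,0,0,0,50],
])

```text
clock: 4.5
position: [0.4115, 0.0362, -0.0008]
tool_rot: [-2.853, 1.571, -2.837]
force: [0.3, 0.3, 0.9]
grip_width: 0.0498
```

Emit:
play_rows([
  [5,0,0,0,0,0,50],
  [6,0,0,0,0,0,50],
  [6,0,0,0,0,0,50],
  [6,0,0,0,0,0,50],
  [6,0,0,0,0,0,50],
  [6,0,0,0,0,0,50],
  [6,0,0,0,0,0,50],
  [4,0,0,0,0,0,50],
])

```text
clock: 5.5
position: [0.457, 0.0362, -0.0007]
tool_rot: [-0.276, 1.571, -0.259]
force: [0.0, -0.7, -0.7]
grip_width: 0.0499
```

```bash
python3 st.py
cat > m.py <<'E'
from h import *
# fit plate pose from the two views using its blue mask near the target
import sys
from scipy.optimize import minimize
x0=np.array([float(v) for v in sys.argv[1:4]])
H=[]
for n in("scene","side"):
    f=vision.grab_frame(n); cv2.imwrite(f"pics/{n}_m.png",f[:,:,::-1]); blues(n,f)
    hsv=cv2.cvtColor(f,cv2.COLOR_RGB2HSV); m=cv2.inRange(hsv,(100,120,50),(125,255,255))
    m=cv2.morphologyEx(m,cv2.MORPH_CLOSE,np.ones((7,7))); H.append((n,cv2.GaussianBlur(m,(0,0),1)/255.,cam(n)))
c=np.array([[a,b,z] for z in(0,.01) for a in(-.045,.045) for b in(-.065,.065)])
def cost(p,hs=H):
    s=0
    a=np.radians(p[2]/1);R=np.array([[np.cos(a),-np.sin(a),0],[np.sin(a),np.cos(a),0],[0,0,1]])
    P=c@R.T+[p[0]/1000,p[1]/1000,0]
    for n,m,(K,Rc,t) in hs:
        q=K@(Rc@P.T+t[:,None]);uv=(q[:2]/q[2]).T.astype(np.float32)
        h=cv2.convexHull(uv)[:,0];ctr=h.mean(0);w=np.zeros(m.shape,np.uint8)
        cv2.fillConvexPoly(w,np.round(h*16).astype(np.int32),255,cv2.LINE_AA,4)
        big=np.zeros(m.shape,np.uint8);cv2.circle(big,tuple(int(v) for v in ctr),55,1,-1)
        s+=(np.abs(cv2.GaussianBlur(w,(0,0),1)/255.-m)*big).sum()
    return s
for hs in([H[0]],[H[1]],H):
    r=minimize(cost,x0,args=(hs,),method='Nelder-Mead',options=dict(initial_simplex=x0+np.array([[0,0,0],[12,0,0],[0,12,0],[0,0,6]])))
    print([h[0] for h in hs],r.x.round(1),round(r.fun,1))
E
python3 m.py 505 35 0
```

```text
5.5 [457.   36.2  -0.7] jaw yaw 90.93 xaxis [ 0. -0. -1.] q [-0.22  0.63  0.01  2.17 -0.02  0.34  1.4 ] F [ 0.  -0.7 -0.7] 0.04993962097776666
scene [215. 288.] [814.1 -44.7] [137.6  91.3] 79.2
scene [365. 248.] [494.3  39.6] [138.4  95.2] 83.4
scene [310. 157.] [ 344.6 -369.3] [139.8  97.2] 14.7
side [200. 311.] [ 156.4 -306.1] [ 95.5 131.7] 70.7
side [295. 307.] [ 340.  -377.3] [132.6  94.1] 14.9
side [289. 180.] [488.8  29.3] [139.   95.1] 84.3
side [405. 167.] [810.4 -54. ] [139.4  94.5] 79.2
side [156.  71.] [260.5 955.6] [245.  493.3] 4.7
['scene'] [489.   33.6  -7. ] 172.5
['side'] [491.5  39.   -7.3] 296.0
['scene', 'side'] [490.9  35.5  -7.7] 484.4
```

Run:
```python
from h import *
a=cv2.imread("pics/scene_m.png");b=cv2.imread("pics/side_m.png")
cv2.imwrite("pics/d2.png",np.hstack([cv2.resize(a[190:280,320:410],None,fx=4.4,fy=4.4),cv2.resize(b[140:230,240:330],None,fx=4.4,fy=4.4)]))
```

```text
(no output)
```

View pics/d2.png

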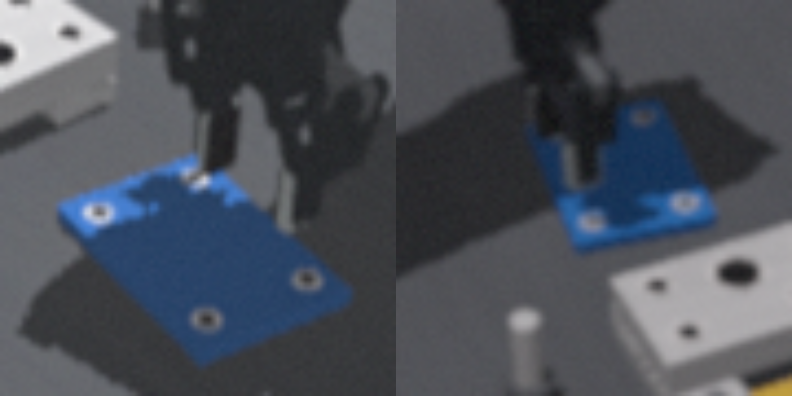

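The fingertips are over the plate (scene crop (215,165)) and the plate hasn't moved. At this opening the tips therefore sit 10–12 mm above the TCP. I'll back off, then go 7 mm lower.

Emit:
play_rows([
  [-15,0,0,0,0,0,50],
  [-16,0,0,0,0,0,50],
  [-16,0,0,0,0,0,50],
  [0,0,-3,0,0,0,50],
  [0,0,-2,0,0,0,50],
  [0,0,-1,0,0,0,50],
  [0,0,-1,0,0,0,50],
  [0,0,0,0,0,0,50],
])

```text
clock: 6.6
position: [0.4097, 0.0362, -0.0078]
tool_rot: [-2.966, 1.571, -2.95]
force: [0.4, -0.9, -0.5]
grip_width: 0.0498
```

Emit:
play_rows([
  [6,0,0,0,0,0,50],
  [6,0,0,0,0,0,50],
  [6,0,0,0,0,0,50],
  [6,0,0,0,0,0,50],
  [6,0,0,0,0,0,50],
  [6,0,0,0,0,0,50],
  [6,0,0,0,0,0,50],
  [5,0,0,0,0,0,50],
])

```text
clock: 7.6
position: [0.457, 0.0362, -0.0077]
tool_rot: [-0.735, 1.571, -0.718]
force: [0.2, -0.1, -0.8]
grip_width: 0.05
```

```bash
python3 st.py; python3 m.py 505 35 0
```

```text
7.6 [457.   36.2  -7.7] jaw yaw 90.93 xaxis [ 0. -0. -1.] q [-0.22  0.65  0.01  2.17 -0.02  0.33  1.4 ] F [ 0.2 -0.1 -0.8] 0.050034406240437194
scene [216. 288.] [814.  -44.6] [137.8  91.2] 79.1
scene [366. 248.] [494.4  39.2] [137.5  94.9] 83.4
scene [310. 157.] [ 344.5 -369.2] [139.9  97.4] 15.0
side [200. 311.] [ 156.5 -306.2] [ 95.6 131.6] 70.8
side [295. 307.] [ 340.  -377.4] [132.7  94.3] 14.8
side [290. 181.] [489.4  29.2] [139.  94.] 84.3
side [405. 167.] [810.3 -54. ] [139.4  94.6] 79.2
side [157.  71.] [260.8 955.2] [245.8 491.3] 5.2
['scene'] [488.3  34.   -8.2] 194.7
['side'] [492.1  37.   -8.4] 330.3
['scene', 'side'] [491.4  35.1  -8.1] 538.1
```

Run:
```python
from h import *
a=cv2.imread("pics/scene_m.png");b=cv2.imread("pics/side_m.png")
o=np.hstack([cv2.resize(a[190:280,320:410],None,fx=4.4,fy=4.4),cv2.resize(b[140:230,240:330],None,fx=4.4,fy=4.4)])
o=np.clip(o.astype(float)*1.8,0,255).astype(np.uint8)
cv2.imwrite("pics/d3.png",o)
p=telemetry.observe()['position']
for z in(0,.01,.02):
  for dy in(-.032,.032): print(z,dy,[proj(n,[p[0],p[1]+dy,z])[0].round(1) for n in("scene","side")])
```

```text
0 -0.032 [array([366.7, 236.4]), array([283.2, 189.8])]
0 0.032 [array([386. , 250.6]), array([275.1, 176.9])]
0.01 -0.032 [array([366.9, 232.9]), array([283. , 186.9])]
0.01 0.032 [array([386.3, 247.1]), array([274.9, 174.1])]
0.02 -0.032 [array([367.2, 229.4]), array([282.8, 184. ])]
0.02 0.032 [array([386.7, 243.6]), array([274.6, 171.2])]
```

View pics/d3.png

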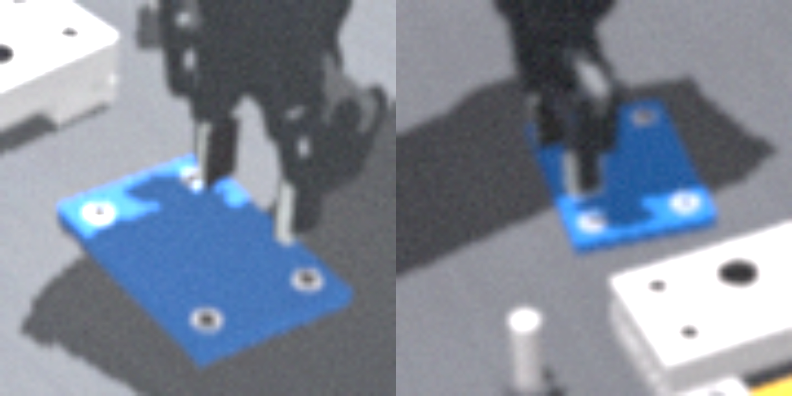

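The tips now show at scene (367.7,232) and side (282.5,184). That puts them about 12–18 mm above the bench, still over the plate, which hasn't moved. I'll back off and find the bench by force.

Emit:
play_rows([
  [-15,0,0,0,0,0,50],
  [-16,0,0,0,0,0,50],
  [-16,0,0,0,0,0,50],
  [0,0,-1,0,0,0,50],
  [0,0,-1,0,0,0,50],
  [0,0,-1,0,0,0,50],
  [0,0,-1,0,0,0,50],
  [0,0,0,0,0,0,50],
])

```text
clock: 8.7
position: [0.4096, 0.0361, -0.0118]
tool_rot: [-2.454, 1.571, -2.438]
force: [-0.1, 0.4, 0.5]
grip_width: 0.0499
```

Emit:
play_rows([
  [0,0,-1,0,0,0,50],
  [0,0,-1,0,0,0,50],
  [0,0,0,0,0,0,50],
])

```text
clock: 9.07
position: [0.4095, 0.0362, -0.0138]
tool_rot: [-2.735, 1.571, -2.719]
force: [0.1, 0.2, 0.2]
grip_width: 0.05
```

Emit:
play_rows([
  [0,0,-1,0,0,0,50],
  [0,0,-1,0,0,0,50],
  [0,0,0,0,0,0,50],
])

```text
clock: 9.45
position: [0.4095, 0.0361, -0.0158]
tool_rot: [-2.74, 1.571, -2.724]
force: [0.2, -0.7, 0.5]
grip_width: 0.0502
```

Emit:
play_rows([
  [0,0,-1,0,0,0,50],
  [0,0,-1,0,0,0,50],
  [0,0,0,0,0,0,50],
])

```text
clock: 9.82
position: [0.4096, 0.0362, -0.0178]
tool_rot: [-2.737, 1.571, -2.721]
force: [-0.6, -0.6, -0.1]
grip_width: 0.0498
```

Emit:
play_rows([
  [0,0,-1,0,0,0,50],
  [0,0,-1,0,0,0,50],
  [0,0,0,0,0,0,50],
])

```text
clock: 10.2
position: [0.4095, 0.0362, -0.0198]
tool_rot: [-2.762, 1.571, -2.746]
force: [0.3, 0.4, -0.8]
grip_width: 0.0501
```

Run:
```python
from h import *
p=telemetry.observe()['position'];o=[]
for n,(r,c) in(("scene",(190,330)),("side",(140,230))):
  f=vision.grab_frame(n)[:,:,::-1]; g=cv2.resize(f[r:r+80,c:c+80],None,fx=5,fy=5,interpolation=2)
  o.append(np.clip(g*2.2,0,255).astype(np.uint8))
  for z in(0,.01,.02):
    print(n,z,[((proj(n,[p[0],p[1]+dy,z])[0]-[c,r])*5+2).round() for dy in(-.032,.032)])
cv2.imwrite("pics/d4.png",np.hstack(o))
```

```text
scene 0 [array([261., 196.]), array([359., 265.])]
scene 0.01 [array([263., 179.]), array([361., 247.])]
scene 0.02 [array([265., 162.]), array([363., 230.])]
side 0 [array([186., 274.]), array([148., 208.])]
side 0.01 [array([185., 260.]), array([146., 194.])]
side 0.02 [array([183., 245.]), array([145., 180.])]
```

View pics/d4.png

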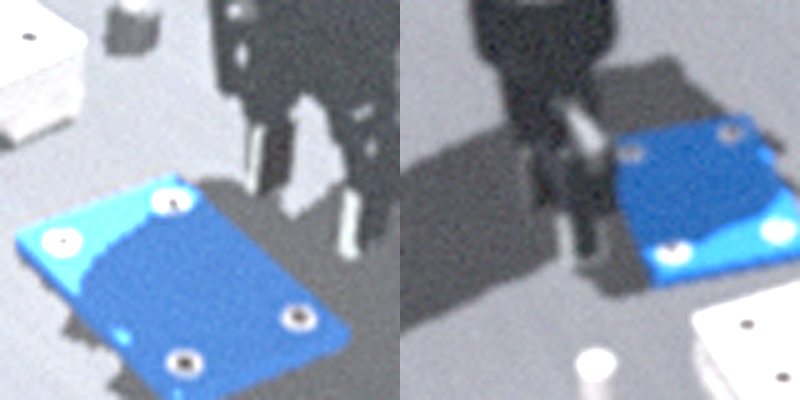

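The crop shows the tips just above the bench beside the plate: scene (255,195) and (348,258), side (175,268). That is about 4 mm up, so I'll push now.

Emit:
play_rows([
  [6,0,0,0,0,0,50],
  [6,0,0,0,0,0,50],
  [6,0,0,0,0,0,50],
  [6,0,0,0,0,0,50],
  [6,0,0,0,0,0,50],
  [6,0,0,0,0,0,50],
  [6,0,0,0,0,0,50],
  [5,0,0,0,0,0,50],
])

```text
clock: 11.3
position: [0.4569, 0.0362, -0.0197]
tool_rot: [2.38, 1.571, 2.397]
force: [-2.5, -0.5, 0.8]
grip_width: 0.0496
```

```bash
python3 st.py; python3 m.py 505 35 0
```

```text
11.3 [456.9  36.2 -19.7] jaw yaw 90.94 xaxis [-0.  0. -1.] q [-0.21  0.67  0.01  2.17 -0.01  0.3   1.39] F [-2.5 -0.5  0.8] 0.04958275574923637
scene [215. 288.] [814.  -44.7] [137.8  91.2] 79.1
scene [360. 253.] [515.7  45. ] [ 95.3 136.4] 0.8
scene [310. 157.] [ 344.5 -369.1] [139.7  97.5] 14.8
side [200. 311.] [ 156.5 -306.1] [ 95.5 131.8] 70.7
side [295. 307.] [ 340.  -377.4] [132.7  94.1] 14.9
side [301. 178.] [512.7  36.1] [ 95.3 139.3] 0.5
side [405. 167.] [810.5 -53.8] [139.4  94.3] 78.6
side [156.  70.] [260.6 955.1] [245.  492.3] 4.7
['scene'] [ 5.098e+02  3.920e+01 -1.000e-01] 184.8
['side'] [517.2  44.5  -1.8] 320.1
['scene', 'side'] [513.3  40.3  -0.7] 528.1
```

Emit:
play_rows([
  [4,0,0,0,0,0,50],
  [3,0,0,0,0,0,50],
  [2,0,0,0,0,0,50],
  [0,0,0,0,0,0,50],
])

```text
clock: 11.9
position: [0.4658, 0.0362, -0.0197]
tool_rot: [0.065, 1.57, 0.082]
force: [0.2, 0.6, 1.1]
grip_width: 0.0503
```

Emit:
play_rows([
  [-8,0,0,0,0,0,50],
  [-20,0,0,0,0,0,50],
  [0,0,30,0,0,0,50],
  [0,0,50,0,0,0,50],
  [0,0,30,0,0,0,50],
  [0,0,0,0,0,0,50],
])

```text
clock: 12.65
position: [0.4384, 0.0364, 0.0921]
tool_rot: [0.191, 1.567, 0.207]
force: [-0.2, 0.3, 0.1]
grip_width: 0.0503
```

```bash
python3 st.py; python3 m.py 520 40 0 | grep -v ' [13]..\.[0-9]* -3'
```

```text
12.65 [438.4  36.4  92.1] jaw yaw 90.93 xaxis [ 0.004  0.001 -1.   ] q [-0.23  0.42  0.02  2.18 -0.02  0.54  1.39] F [-0.2  0.3  0.1] 0.05031765074217722
scene [216. 288.] [814.  -44.6] [137.8  91.2] 79.1
scene [357. 255.] [524.6  45.4] [ 96.2 136.7] 0.4
side [295. 307.] [ 340.  -377.4] [132.6  94.1] 14.9
side [300. 176.] [519.   36.3] [ 95.9 139.4] 1.1
side [405. 167.] [810.4 -54. ] [139.5  94.6] 79.2
side [153.  69.] [260.4 955.2] [246.5 491.3] 5.2
['scene'] [5.20e+02 3.98e+01 4.00e-01] 170.1
['side'] [521.5  45.3  -0. ] 90.9
['scene', 'side'] [5.204e+02 4.040e+01 1.000e-01] 274.3
```

Emit:
play_rows([
  [13,17,0,0,0,-9,50],
  [14,17,0,0,0,-9,50],
  [14,17,0,0,0,-9,50],
  [14,17,0,0,0,-9,50],
  [14,17,0,0,0,-9,50],
  [14,19,0,0,0,-9,50],
  [0,0,0,0,0,-9,50],
  [0,0,0,0,0,-9,50],
])

```text
clock: 13.75
position: [0.5198, 0.1399, 0.0887]
tool_rot: [-1.147, 1.568, -2.392]
force: [0.2, -1.2, 0.1]
grip_width: 0.0499
```

Emit:
play_rows([
  [0,0,0,0,0,-9,50],
  [0,0,0,0,0,-9,50],
  [0,0,0,0,0,0,50],
])

```text
clock: 14.12
position: [0.5199, 0.1399, 0.089]
tool_rot: [-0.704, 1.568, -2.258]
force: [-0.4, -0.3, 0.1]
grip_width: 0.0503
```

```bash
python3 st.py
```

```text
14.125 [519.9 139.9  89. ] jaw yaw 0.99 xaxis [-0.002 -0.002 -1.   ] q [-0.7   0.6   0.46  1.95 -0.41  0.69  0.02] F [-0.4 -0.3  0.1] 0.05031183552668365
```

Emit:
play_rows([
  [1,0,-30,0,0,0,50],
  [0,0,-40,0,0,0,50],
  [0,0,-25,0,0,0,50],
  [0,0,-10,0,0,0,50],
  [0,0,-4,0,0,0,50],
  [0,0,0,0,0,0,50],
])

```text
clock: 14.88
position: [0.5219, 0.1402, -0.0182]
tool_rot: [1.863, 1.57, 0.31]
force: [0.3, 0.4, -0.7]
grip_width: 0.0502
```

Emit:
play_rows([
  [0,-7,0,0,0,0,50],
  [0.1,-8,0,0,0,0,50],
  [0.1,-8,0,0,0,0,50],
  [0.1,-8,0,0,0,0,50],
  [0.2,-8,0,0,0,0,50],
  [0.2,-8,0,0,0,0,50],
  [0.2,-8,0,0,0,0,50],
  [0,0,0,0,0,0,50],
])

```text
clock: 15.88
position: [0.5225, 0.0842, -0.0187]
tool_rot: [-0.082, 1.57, -1.638]
force: [-0.0, -0.8, 0.9]
grip_width: 0.0501
```

```bash
python3 st.py; python3 m.py 521 10 1
```

```text
15.875 [522.5  84.2 -18.7] jaw yaw 0.87 xaxis [-0. -0. -1.] q [-0.49  0.76  0.31  2.   -0.5   0.45  0.2 ] F [-0.  -0.8  0.9] 0.050096156567740115
scene [215. 288.] [813.9 -45. ] [136.9  91.2] 79.1
scene [367. 251.] [499.7  52. ] [81.1 35. ] 47.5
scene [339. 246.] [525.1  14.3] [ 95.1 138. ] 0.5
scene [310. 157.] [ 344.4 -369.2] [139.5  97.3] 14.6
side [201. 311.] [ 156.4 -306.2] [ 95.6 131.8] 70.8
side [295. 307.] [ 340.  -377.3] [132.6  94.1] 14.9
side [304. 181.] [521.1   8.5] [ 95.1 135.3] 0.5
side [405. 167.] [810.5 -53.9] [139.3  94.6] 79.0
side [156.  70.] [260.5 955.9] [245.  495.1] 4.7
['scene'] [ 5.202e+02  7.700e+00 -3.000e-01] 682.0
['side'] [ 5.228e+02  1.940e+01 -5.000e-01] 131.0
['scene', 'side'] [522.1   9.6  -1.7] 828.8
```

The plate is tracking the push: centre about (522.5, 9), and the bridge axis there is at x = 522.5. I'll carry on to just short of the mouth.

Emit:
play_rows([
  [0.1,-7,0,0,0,0,50],
  [0.1,-7,0,0,0,0,50],
  [0.1,-7,0,0,0,0,50],
  [0.1,-7,0,0,0,0,50],
  [0.1,-7,0,0,0,0,50],
  [0,0,0,0,0,0,50],
])

```text
clock: 16.73
position: [0.523, 0.0493, -0.0187]
tool_rot: [0.072, 1.57, -1.484]
force: [0.7, 0.2, -0.2]
grip_width: 0.0496
```

```bash
python3 st.py
python3 - <<'E'
from h import *
o=[]
for n,(r,c) in(("scene",(170,250)),("side",(140,250))):
  f=vision.grab_frame(n); blues(n,f); o.append(np.clip(cv2.resize(f[r:r+100,c:c+100],None,fx=4,fy=4,interpolation=2)[:,:,::-1]*1.6,0,255).astype(np.uint8))
cv2.imwrite("pics/d5.png",np.hstack(o))
E
```

```text
16.725 [523.   49.3 -18.7] jaw yaw 0.87 xaxis [ 0. -0. -1.] q [-0.42  0.76  0.3   2.01 -0.49  0.44  0.26] F [ 0.7  0.2 -0.2] 0.04964486274316106
scene [216. 288.] [814.  -44.6] [137.8  91.2] 79.1
scene [356. 243.] [500.7  16.5] [84.9 35.9] 48.6
scene [328. 238.] [525.6 -22.6] [ 95.  138.5] 0.7
scene [310. 157.] [ 344.5 -369.1] [139.7  97.5] 14.8
scene [559.  69.] [-1050.2  -414.9] [1081.8   39.1] 26.2
side [200. 311.] [ 156.4 -306.2] [ 95.4 131.6] 70.8
side [295. 307.] [ 339.9 -377.3] [132.8  94.1] 14.9
side [306. 184.] [521.6  -9.3] [ 96. 101.] 0.1
side [405. 167.] [810.3 -54.2] [138.7  94.5] 79.2
side [157.  70.] [260.9 955.3] [245.1 495.4] 4.2
```

View pics/d5.png

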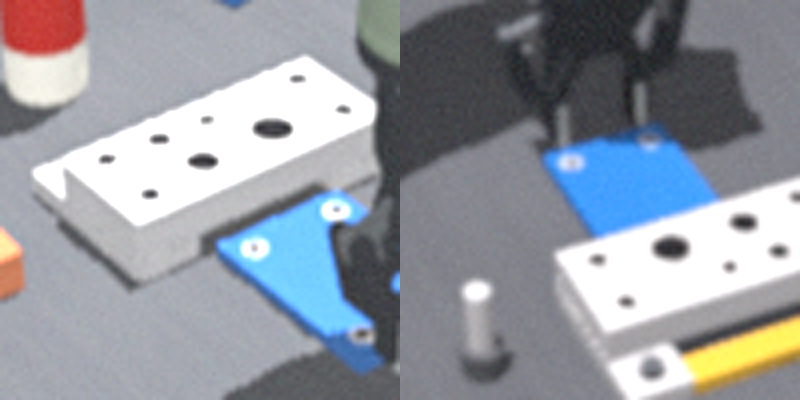

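The plate's leading edge in scene, (220,245) to (340,190), lines up with the channel mouth. I'll push in.

Emit:
play_rows([
  [0.1,-6,0,0,0,0,50],
  [0.1,-6,0,0,0,0,50],
  [0.1,-6,0,0,0,0,50],
  [0.1,-6,0,0,0,0,50],
  [0.1,-6,0,0,0,0,50],
  [0.1,-6,0,0,0,0,50],
])

```text
clock: 17.58
position: [0.5236, 0.0137, -0.0187]
tool_rot: [3.103, 1.571, 1.548]
force: [0.9, 2.3, 0.6]
grip_width: 0.05
```

Emit:
play_rows([
  [0.1,-6,0,0,0,0,50],
  [0.1,-6,0,0,0,0,50],
  [0.1,-6,0,0,0,0,50],
  [0.1,-6,0,0,0,0,50],
  [0.1,-6,0,0,0,0,50],
  [0.1,-6,0,0,0,0,50],
])

```text
clock: 18.32
position: [0.5242, -0.0222, -0.0187]
tool_rot: [-1.01, 1.571, -2.564]
force: [0.4, 1.8, -0.0]
grip_width: 0.05
```

Emit:
play_rows([
  [0.1,-4,0,0,0,0,50],
  [0.1,-4,0,0,0,0,50],
  [0.1,-4,0,0,0,0,50],
  [0.1,-4,0,0,0,0,50],
  [0.1,-4,0,0,0,0,50],
])

```text
clock: 18.95
position: [0.5247, -0.042, -0.0187]
tool_rot: [-1.937, 1.571, 2.792]
force: [0.2, 2.8, -0.0]
grip_width: 0.05
```

Now slowly to contact.

Emit:
play_rows([
  [0,-2,0,0,0,0,50],
  [0,-2,0,0,0,0,50],
  [0,-1,0,0,0,0,50],
  [0,-1,0,0,0,0,50],
])

```text
clock: 19.45
position: [0.5247, -0.0478, -0.0187]
tool_rot: [-2.32, 1.571, 2.409]
force: [0.8, 2.4, 0.3]
grip_width: 0.05
```

Emit:
play_rows([
  [0,-1,0,0,0,0,50],
  [0,-1,0,0,0,0,50],
])

```text
clock: 19.7
position: [0.5247, -0.0498, -0.0187]
tool_rot: [-1.625, 1.571, 3.104]
force: [-0.4, 2.4, 1.2]
grip_width: 0.0499
```

Emit:
play_rows([
  [0,-1,0,0,0,0,50],
  [0,-0.5,0,0,0,0,50],
])

```text
clock: 19.95
position: [0.5246, -0.0506, -0.0188]
tool_rot: [-2.705, 1.57, 2.024]
force: [-0.0, 7.1, 1.1]
grip_width: 0.0499
```

Emit:
play_rows([
  [0,-0.7,0,0,0,0,50],
  [0,-0.5,0,0,0,0,50],
])

```text
clock: 20.2
position: [0.5244, -0.0509, -0.0188]
tool_rot: [-2.687, 1.569, 2.043]
force: [-0.7, 13.3, 2.9]
grip_width: 0.0498
```

The force rose to 13 N within 1 mm of the predicted home position, so the plate is on the bar. I'll back off, lift and check.

Emit:
play_rows([
  [0,4,0,0,0,0,50],
  [0,15,0,0,0,0,50],
  [0,25,0,0,0,0,50],
  [0,20,20,0,0,0,50],
  [0,20,45,0,0,0,50],
  [0,40,45,0,0,0,50],
  [0,40,45,0,0,0,50],
  [0,0,0,0,0,0,50],
])

```text
clock: 21.2
position: [0.5257, 0.1161, 0.1389]
tool_rot: [2.125, 1.566, 0.576]
force: [-0.1, -0.2, -0.5]
grip_width: 0.0502
```

```bash
python3 st.py
python3 - <<'E'
from h import *
o=[]
b=np.array([.5251,-.1386]);a=.0175;R=np.array([[np.cos(a),-np.sin(a)],[np.sin(a),np.cos(a)]])
for n,(r,c) in(("scene",(110,220)),("side",(140,250))):
  f=vision.grab_frame(n); blues(n,f); g=np.clip(cv2.resize(f[r:r+140,c:c+140],None,fx=2.85,fy=2.85,interpolation=2)[:,:,::-1]*1.4,0,255).astype(np.uint8)
  for u in((-.045,.078),(.045,.078)):
    p=(proj(n,[*(b+R@u),.01])[0]-[c,r])*2.85; cv2.circle(g,tuple(int(round(v)) for v in p),3,(0,0,255),1)
  o.append(g)
cv2.imwrite("pics/d6.png",np.hstack(o))
i=cv2.imread("pics/scene0.png");print()
E
```

```text
21.2 [525.7 116.1 138.9] jaw yaw 1.24 xaxis [ 0.004  0.003 -1.   ] q [-0.69  0.52  0.5   1.92 -0.35  0.78  0.02] F [-0.1 -0.2 -0.5] 0.05022564154357606
scene [216. 288.] [814.5 -44.7] [137.8  90.3] 79.1
scene [321. 227.] [526.3 -75.7] [95.2 50.1] 1.3
scene [310. 157.] [ 344.6 -369.2] [139.9  97.3] 14.6
scene [362. 149.] [ 190.4 -307.5] [101.3  70.5] 70.1
side [200. 311.] [ 156.4 -306.2] [ 95.7 131.7] 70.7
side [295. 307.] [ 340.  -377.4] [132.7  94.1] 14.9
side [405. 167.] [810.4 -54.1] [139.6  94.6] 79.0
side [153.  69.] [260.4 955.2] [246.5 491.3] 5.2
```

View pics/d6.png

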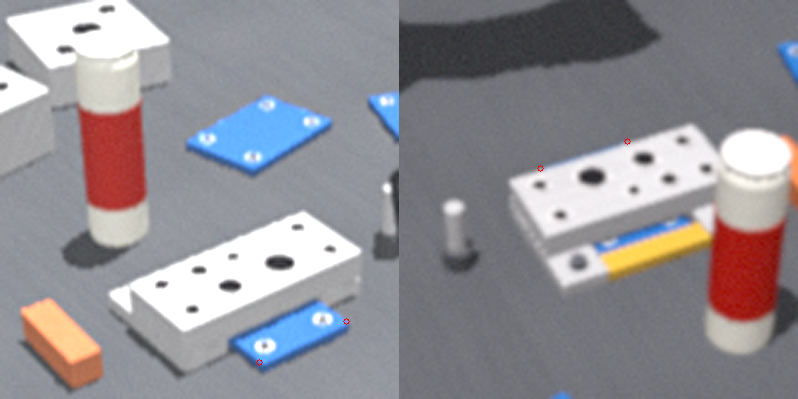

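The side view shows blue right up to the brass bar at (645,235). In the scene view the back edge matches the predicted home corners. The can, stone and bolt haven't moved, and the arm is clear.

```bash
python3 -c "
from workcell import workorder,telemetry
print(telemetry.observe()['qd'].round(3)); print(workorder.job_done())"
```

```text
[ 0.037  0.023 -0.     0.014  0.    -0.004  0.007]
the job is handed in; nothing more can be done
None
```

The blue spacer plate is home against the brass stop bar, and I handed the job in at about 21 s with the arm lifted well clear. Of the four blue plates I took the one farthest to the robot's left, at about (0.491, 0.035). I squared it with a two-finger push on its side, then pushed it from its end into the channel.

**Last checks:**
- **Home:** the push force rose from about 2 N to 13 N within 1 mm of the predicted home position. The side picture shows the plate against the bar, and its back end matches the predicted corners in the scene picture.
- **Position:** the part still showing is centred on the channel to about 1–2 mm and is about 1.3° from the world axes; the bridge itself is at about 1.0°.
- **Other objects:** the can, stone and bolt look unmoved by eye. I did not re-measure them.

**What disagreed:**
- **Fingertip height:** at 50 mm opening the tips sat about 20–24 mm above the reported TCP, where the text allows at most 13 mm. My first two side pushes passed over the plate without touching it, so I lowered the tips to about 4 mm above the bench using the pictures.
- **Camera readings:** the scene and side cameras differed by up to about 10 mm in y on the plate's position while it was being moved. I relied on the fingertip position and contact force instead.

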